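# Find the socket that fits the crimp fixture's nut

### The job

One of the two big look-alike sockets fits the hex nut in the red work station of the crimping fixture: try them on that nut until you find it, and if the other one was picked up stand it back upright on the green bench. Finish while holding: keep the fitting socket gripped, pushed fully home over the nut, and do not let go of it. Leave the slim socket, the tape roll and the white cap where they are.

Things in the scene. Friction and masses are not known exactly. Their poses are not given: they have to be found in the camera images.
- fixture: fixed flat aluminium plate of the crimping fixture, 100 x 185 x 12 mm. Origin: on the bench under the centre of the red work station (red ring 88 mm across, four red studs 6 mm high at its corners, 59 mm from the centre); a grey store place lies 85 mm from it along +y; z up. The disc in the red station carries the nut to work on.
- nut24: fixed dark disc 64 mm across, 8 mm thick, in the red station or the grey place; brass hex nut 24 mm across flats, 15 mm tall (top 3 mm a cone), 16 mm stud 14 mm above it. Origin: centre of disc underside, 12 mm over the bench; z up; x square to a nut flat. The fitting socket rests on the disc's top, if centred to 1.5 mm and turned to 7 degrees; the wrong one stops 8 mm or more higher.
- nut30: fixed dark disc 64 mm across, 8 mm thick, in the red station or the grey place; brass hex nut 30 mm across flats, 15 mm tall (top 3 mm a cone), 20 mm stud 2 mm above it. Origin: centre of disc underside, 12 mm over the bench; z up; x square to a nut flat. The fitting socket rests on the disc's top, if centred to 1.5 mm and turned to 7 degrees; the wrong one stops 8 mm or more higher.
- socket_a: loose big steel socket; the two are alike outside: hexagon 42 mm across flats, 70 mm tall, about 0.35 kg, blue ring on top, mouth down on the bench. Origin: centre of its mouth (underside); z up; x square to an outer flat; inner flats parallel to outer. One opening is 26.6 mm across flats, 33 deep, for nut24; the other 32.6 mm, 21 deep, for nut30; which is which is not marked: try it.
- socket_b: loose big steel socket; the two are alike outside: hexagon 42 mm across flats, 70 mm tall, about 0.35 kg, blue ring on top, mouth down on the bench. Origin: centre of its mouth (underside); z up; x square to an outer flat; inner flats parallel to outer. One opening is 26.6 mm across flats, 33 deep, for nut24; the other 32.6 mm, 21 deep, for nut30; which is which is not marked: try it.
- slim_socket: bystander: slim steel socket, hexagon 24 mm across flats, 45 mm tall, standing on the bench; far too small for either nut; origin at the centre of its underside
- tape: bystander: tan tape roll lying flat, 52 mm across, 25 mm tall; origin at the centre of its underside
- cap: bystander: small white plastic cup, 36 mm across, 34 mm tall; origin at the centre of its underside
Not all that is in view belongs to the job. What is shaped like the fixture but black or yellow is not meant.

How it is judged:
At the end, for the whole second after the job is handed in: One socket is over the nut in the red station, centred within 4 mm, within 4 mm of resting on the disc 20 mm above the bench (only the fitting one gets so low), upright within 0.1 rad, at rest, gripped with over 3 N; the other big one stands upright within 0.1 rad, at rest, on the bench (((horizontal distance between socket_a and fixture below 0.004 m and z of socket_a in the frame of fixture between 0.014 and 0.024 m and angle between each of socket_a, socket_b's own z axis and vertical below 0.1 rad and linear speed of each of socket_a, socket_b below 0.02 m/s and contact force between the fingers and socket_a above 3 N and height (world z) of socket_b between -0.006 and 0.006 m) or (horizontal distance between socket_b and fixture below 0.004 m and z of socket_b in the frame of fixture between 0.014 and 0.024 m and angle between each of socket_b, socket_a's own z axis and vertical below 0.1 rad and linear speed of each of socket_b, socket_a below 0.02 m/s and contact force between the fingers and socket_b above 3 N and height (world z) of socket_a between -0.006 and 0.006 m))); the arm keeps its last pose, push and grip.
It fails at once if the slim socket, tape roll or cap is shifted by more than 30 mm, or the slim socket or cap tipped over (distance of any of tape, cap, slim_socket from where it was at the start of the episode above 0.03 m or angle between any of slim_socket, cap's own z axis and vertical above 0.5 rad).
It also fails if it takes over 67 s, if anything falls off the work surface, if the arm or the gripper's body presses on something with over 40 N, if the wrist force passes 120 N, or if a joint passes its speed limit or range.

### The arm

A 7-joint arm with a two-finger parallel gripper is mounted at the origin on the work surface. World frame = base frame: x ahead of the robot, y to its left, z up, the work surface at z = 0. Lengths are in m, angles in rad, forces in N, time in s.
With the tool pointing down it reaches from about 0.425 to 0.875 m from the base axis. Payload 4.7 kg.
Tool frame: the origin (TCP) lies at the very end of the fingers, on their centre line; the grasp point (between the pads) lies 19 mm behind it; z points along the fingers, y is the line along which they close (so a half turn about z gives the same grasp; the last joint's range is limited). The gripper opens to 87 mm and grips with 3 to 60 N. Pads are 19 mm wide; open, the fingers measure 117 mm over their backs; the gripper's body (75 mm by 190 mm) begins 51 mm behind the grasp point.
Start: joints at [1.213, 0.321, -0.07, 1.45, 0.023, 1.371, -0.057], TCP at [0.236, -0.606, 0.223] pointing down, gripper open.
Joint ranges: [-2.86, 2.86], [-0.3, 2.09], [-1.38, 1.24], [0.06, 2.45], [-1.56, 4.7], [0.09, 2.05], [-2.69, 2.69]. Speed limits (rad/s): [2.57, 2.57, 3.14, 3.14, 3.14, 3.14, 3.14].

### API

Orientations are given as a rotation vector (axis times angle).
In Python, from bench import ctrl, imaging, ticket gives the robot as it stands.
- The arm moves only by the tool jog_arm, never from a script. Its argument "rows" is text: rows parted by semicolons, each of 7 numbers parted by spaces: the shift along the tool's x, y, z in cm, then the turn, a rotation vector about the tool's x, y, z in rad, then the closure, from -1 (fully open) to 1 (shut), so that 0 is half open. A call has 1 to 5 rows; each row shifts and turns the commanded pose from where the row before left it, along the tool's axes as they then stand; what a row does not reach is not made up. A row lasts 1/8 s, in which the tool goes at most 62.5 mm and 10.7 degrees, less where a joint would pass 70% of its speed; a pose out of reach is approached as far as the arm can. A call with a gripper value outside its range is refused whole. The fingers move at their own pace and stop on an object; "force" is the grip in N (left out, the last holds). Time passes only in rows, so rows that do not move let the fingers close. It gives the time, the measured TCP pose, the force, the opening and the grip force at its end, in the units of the state.
- ctrl.get_state(): the state, without advancing time (a new reading comes with each control period).
- imaging.get_image(name): name is "scene" or "top" or "wrist"; returns a dict with "img" (384x512x3 uint8, blue, green, red), "vertical_fov" (degrees; the focal length in pixels is half the picture's height over the tangent of half this angle, whatever the lens; pixels are square), "cx", "cy" (the principal point, pixels), "origin" and "orientation" of the camera in the world. Camera axes: x right, y down, z forward; pixel columns grow to the right and rows downward; lengths in m; the calibration is good to about 2 mm. A picture is of the moment at which its call begins. There is no depth.
- ticket.close_job(): hands the job in; it is judged then, once.
The state is a dict: "time": time; "joint_positions": joint angles; "qd": joint speeds; "joint_torque": joint torques, N m; "position": TCP position; "tool_rot": TCP orientation; "ft_force": force on the tool from outside, world axes, zero at the start; "torque": the same for the moment, N m; "grip_width": opening from 0.0 (shut) to 1.0 (fully open); "grip_force": force on a finger pad.
Only numpy, scipy, OpenCV 4.12 (cv2) and the standard library are available. Lean on these libraries where they do the work, as an engineer would, in place of code of your own. Each camera call takes 0.05 s, during which the arm holds its last target. There are 200 camera calls.

## Working session

There is one attempt and no reset: what is moved stays moved. The work goes in short steps, Python scripts to look and compute and a tool call to move; the robot and the scene stay as the last step left them, time stands still between calls to the robot, and variables do not carry over. Pictures are saved under pics/ and viewed, at most 10 in all, crops included, and the job is handed in when it is done.

Besides the shell and the picture viewer there is one more tool, called as a command line: name --argument value ..., lists and objects as JSON in quotes. jog_arm: Moves the arm, as the interface text tells. Its arguments: {"type":"object","properties":{"rows":{"type":"string"},"force":{"type":"number"}},"required":["rows"]}

```bash
ls; mkdir -p pics
cat > h.py <<'E'
import numpy as np, cv2
from scipy.spatial.transform import Rotation as R
from bench import ctrl, imaging, ticket
def grab(n,f):
    d=imaging.get_image(n); cv2.imwrite('pics/'+f+'.png',d['img'])
    np.save('pics/'+f+'.npy',{k:v for k,v in d.items()},allow_pickle=True); return d
def load(f): return np.load('pics/'+f+'.npy',allow_pickle=True).item()
def rot(d):
    o=np.array(d['orientation'],float)
    return o if o.shape==(3,3) else R.from_rotvec(o).as_matrix()
def foc(d): return d['img'].shape[0]/2/np.tan(np.radians(d['vertical_fov'])/2)
def ray(d,u,v,z):
    r=rot(d)@np.array([(u-d['cx'])/foc(d),(v-d['cy'])/foc(d),1]); o=np.array(d['origin'])
    return o+r*(z-o[2])/r[2]
def proj(d,P):
    p=rot(d).T@(np.array(P)-np.array(d['origin'])); return foc(d)*p[:2]/p[2]+[d['cx'],d['cy']]
E
python3 - <<'E'
from h import *
for n in['scene','top','wrist']:
    d=grab(n,n+'0'); print(n,d['vertical_fov'],d['cx'],d['cy'],d['origin'],d['orientation'])
a=cv2.imread('pics/top0.png');cv2.imwrite('pics/top0b.png',cv2.resize(a,(800,600),interpolation=cv2.INTER_CUBIC))
s=ctrl.get_state();print(s)
E
```

```text
pics
scene 47.59660665711164 253.29957246538882 196.05461651585316 [ 1.23191175 -0.24107256  0.75187645] [-1.95701402 -1.39193199  0.58146104]
top 42.26815385411941 251.6459843740412 191.15497949113626 [0.38830538 0.01398399 1.45229951] [-2.19337954  2.14819054 -0.06853599]
wrist 65.57124788719501 255.28017574032287 189.1574566230734 [ 0.31382067 -0.57600228  0.38365904] [ 2.37689106 -1.62177944 -0.2543567 ]
{'time': 0.15, 'joint_positions': array([ 1.2131395 ,  0.32164362, -0.07012661,  1.45140221,  0.0226122 ,
        1.37079356, -0.05690005]), 'qd': array([-0.00033119, -0.00305552, -0.00086923, -0.00473051,  0.00080147,
       -0.00072672,  0.00045345]), 'joint_torque': array([ 7.53775494e-04, -4.91792178e+01, -4.04476281e-01, -3.12878430e+01,
       -6.41926099e-02,  4.04481136e-02,  1.42650974e-04]), 'position': array([ 0.23593865, -0.60521619,  0.22171527]), 'tool_rot': array([-3.08606556e+00, -5.80438541e-01,  5.54356547e-04]), 'ft_force': array([ 0.45427754, -0.19025884, -0.63631597]), 'torque': array([ 0.01830026, -0.00146673,  0.01867729]), 'grip_force': 0.0, 'grip_width': 1.0011310645388942}
```

View pics/top0b.png

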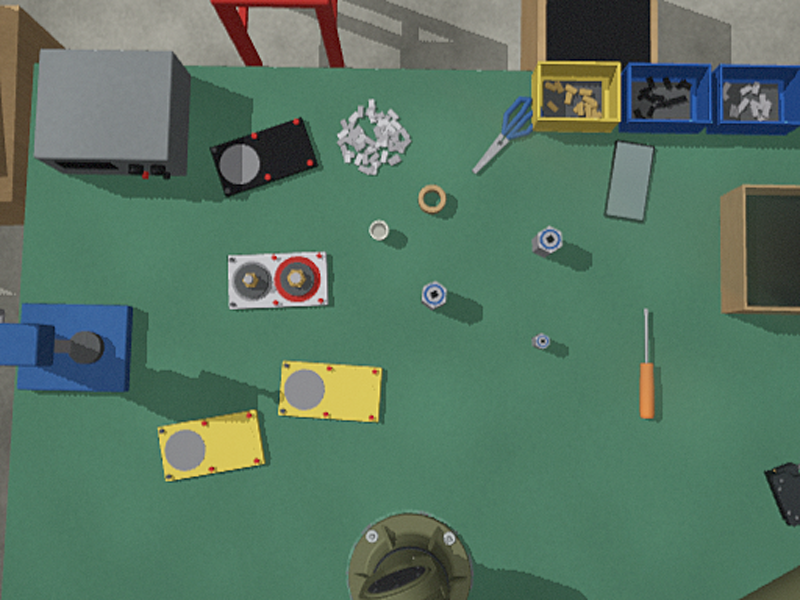

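View pics/scene0.png

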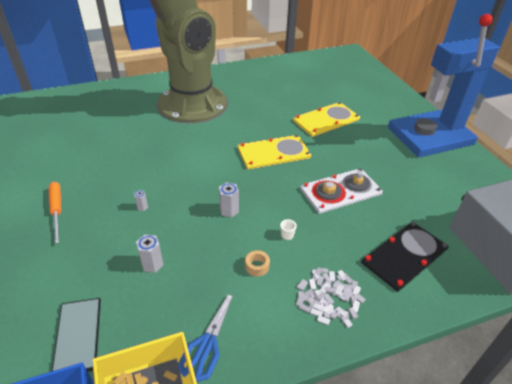

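The top view shows the white fixture with its red station at (298,279), the big sockets at (434,295) and (549,240), the slim socket at (542,341), the tape at (432,198) and the cap at (379,230), in 800x600 px. Next I take an enlarged crop for measuring.

Run:
```python
from h import *
a=cv2.imread('pics/top0.png')
f=lambda x,y,w,h,s:cv2.resize(a[y:y+h,x:x+w],None,fx=s,fy=s,interpolation=cv2.INTER_CUBIC)
A=f(140,155,75,48,8)   # fixture 600x384
B=f(262,174,32,26,12); C=f(335,138,32,26,12)  #384x312? 
c=np.zeros((600,800,3),np.uint8); 
A=f(140,155,75,48,6.5);c[:A.shape[0],:A.shape[1]]=A
B=f(262,174,32,26,10);c[320:580,:320]=B
C=f(335,138,32,26,10);c[320:580,330:650]=C
cv2.imwrite('pics/crop1.png',c)
d=load('top0')
for n,u,v,z in[('red',298,279,.02),('A',434,295,.07),('B',549,240,.07),('slim',542,341,.045),('tape',432,198,.025),('cap',379,230,.034)]:
    print(n,ray(d,u*.64,v*.64,z))
```

```text
red [0.53826392 0.21952685 0.02      ]
A [ 0.50908734 -0.03202252  0.07      ]
B [ 0.61212762 -0.23620757  0.07      ]
slim [ 0.43181919 -0.22909623  0.045     ]
tape [ 0.69437293 -0.02666739  0.025     ]
cap [0.63074521 0.07039337 0.034     ]
```

View pics/crop1.png

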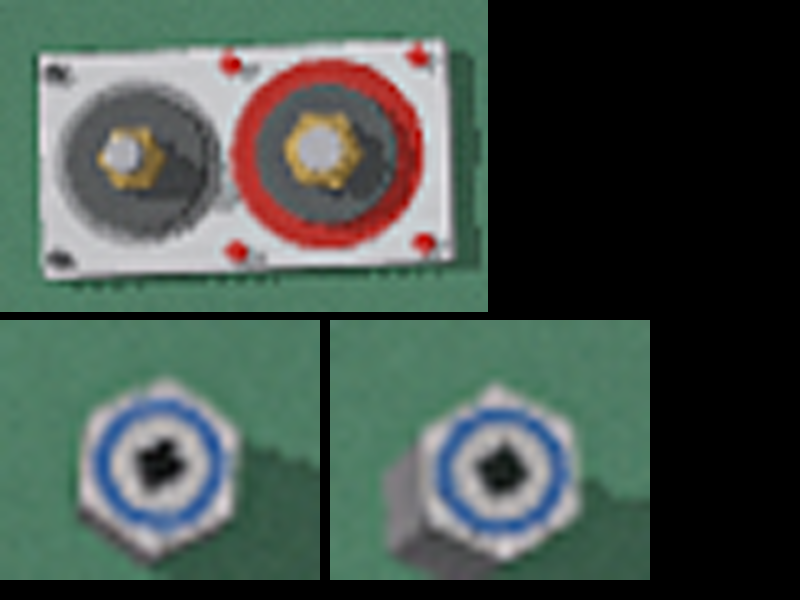

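The crop shows the four red studs at (231,64), (418,57), (238,252) and (425,242). The red nut is the larger one with the short stud, so it is nut30, at about (322,150). The socket tops are centred at (162,464) and (501,470). I move to socket A at (0.509, -0.032) for a closer wrist view.

```bash
cat >> h.py <<'E'
def plan(x,y,z,yaw):
    """total move in tool axes (cm, rad) from measured pose to tool-down pose with closing line (tool y) at world angle yaw"""
    s=ctrl.get_state(); Rm=R.from_rotvec(s['tool_rot']); 
    ys=Rm.as_matrix()[:,1]; cur=np.arctan2(ys[1],ys[0])
    d=(yaw-cur+np.pi/2)%np.pi-np.pi/2
    a=cur+d; Y=np.array([np.cos(a),np.sin(a),0]); Z=np.array([0,0,-1.]); X=np.cross(Y,Z)
    T=R.from_matrix(np.c_[X,Y,Z])
    rv=(Rm.inv()*T).as_rotvec(); t=Rm.inv().apply(np.array([x,y,z])-s['position'])*100
    print('t',s['time'],'pos',s['position'].round(4),'yaw',cur.round(3),'move tool cm',t.round(2),'rv',rv.round(3),'q7',s['joint_positions'].round(2))
E
python3 - <<'E'
from h import *
d=load('top0')
st=np.array([ray(d,x/6.5+140-.4,y/6.5+155-.4,.018)for x,y in[(231,64),(418,57),(238,252),(425,242)]])
print(st,st.mean(0)); v=st[0]-st[1]; w=st[2]-st[3]; print(np.linalg.norm(v),np.linalg.norm(st[0]-st[2]),'fix y axis ang',np.degrees(np.arctan2(v[1],v[0])),np.degrees(np.arctan2(w[1],w[0])))
print(ray(d,16.2+262-.4,14.4+174-.4,.07),ray(d,17.1+335-.4,15+138-.4,.07))
# wrist cam in tool frame
s=ctrl.get_state();w=load('wrist0');Rt=R.from_rotvec(s['tool_rot']).as_matrix()
print('cam in tool',Rt.T@(np.array(w['origin'])-s['position']),(Rt.T@rot(w)).round(3))
plan(.45,-.03,.22,np.radians(90))
E
```

```text
[[0.57897649 0.26669442 0.018     ]
 [0.58375005 0.18268131 0.018     ]
 [0.49441493 0.26066718 0.018     ]
 [0.50058022 0.17710307 0.018     ]] [0.53943042 0.2217865  0.018     ]
0.08414861144379618 0.08477608064894554 fix y axis ang 93.25200691694782 94.21958651583654
[ 0.51133086 -0.03209542  0.07      ] [ 0.61497311 -0.23714167  0.07      ]
cam in tool [ 0.0831601   0.00084215 -0.16195226] [[ 0.001 -0.953 -0.303]
 [ 1.     0.001 -0.   ]
 [ 0.001 -0.303  0.953]]
t 0.15 pos [ 0.2359 -0.6052  0.2217] yaw -1.199 move tool cm [ 40.84 -45.81   0.23] rv [-0.001  0.     0.372] q7 [ 1.21  0.32 -0.07  1.45  0.02  1.37 -0.06]
```

jog_arm --rows "4.2 -3.9 0 0 0 0 -1; 4.2 -3.9 0 0 0 0 -1; 4.2 -3.9 0 0 0 0 -1; 4.2 -3.9 0 0 0 0 -1; 4.2 -3.9 0 0 0 0 -1"

```text
time: 0.78
position: [0.3614, -0.3458, 0.2224]
tool_rot: [3.087, 0.581, -0.0]
ft_force: [0.8, 0.4, 0.2]
grip_width: 1.0
grip_force: 0.0
```

jog_arm --rows "4.2 -3.9 0 0 0 0 -1; 4.2 -3.9 0 0 0 0 -1; 4.2 -3.9 0 0 0 0 -1; 4.2 -3.9 0 0 0 0 -1; 4.2 -3.9 0 0 0 0.18 -1"

```text
time: 1.4
position: [0.4838, -0.0932, 0.2225]
tool_rot: [3.124, 0.325, 0.0]
ft_force: [1.0, -0.4, -0.1]
grip_width: 0.998
grip_force: 0.0
```

jog_arm --rows "2 -3.7 0 0 0 0.18 -1; 2 -1 0 0 0 0 -1; 0 0 0 0 0 0 -1"

```text
time: 1.78
position: [0.5153, -0.0429, 0.2222]
tool_rot: [-3.14, -0.053, 0.001]
ft_force: [-1.2, -0.1, 0.3]
grip_width: 1.001
grip_force: 0.0
```

Run:
```python
from h import *
d=grab('wrist','w1'); plan(.511,-.032,.2,np.radians(90))
a=d['img'];p=proj(d,[.511,-.032,.07]);q=proj(d,[.539,.222,.035]);print(p,q)
x,y=np.clip((p-[65,60]).astype(int),0,[382,264])
cv2.imwrite('pics/w1c.png',cv2.resize(a[y:y+120,x:x+130],None,fx=5,fy=5,interpolation=cv2.INTER_CUBIC));print(x,y)
```

```text
t 1.825 pos [ 0.5146 -0.0442  0.2221] yaw -1.539 move tool cm [-0.32 -1.23  2.21] rv [-0.     0.001  0.032] q7 [ 0.62  0.07 -0.61  1.76  0.04  1.33 -1.54]
[244.37270495 178.13268004] [ 28.82624777 139.60638841]
179 118
```

View pics/w1c.png

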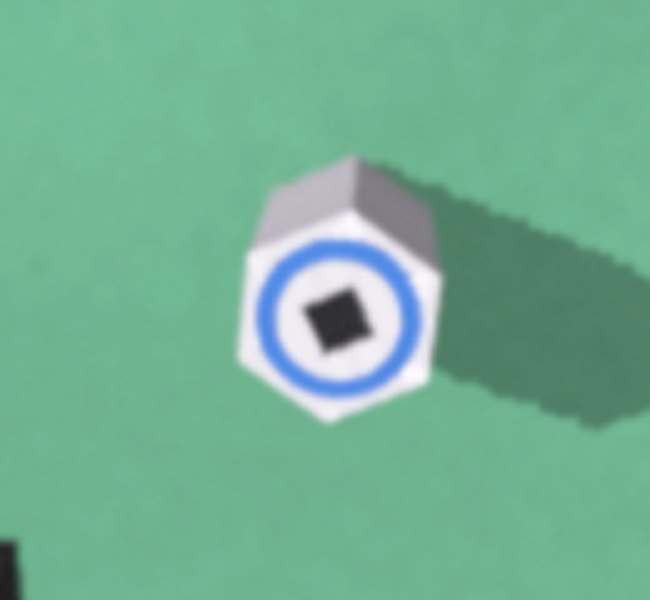

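The wrist crop shows socket A's top hexagon with vertices at (350,207), (441,274), (429,382), (330,424), (238,360) and (248,252).

```bash
cat >> h.py <<'E'
def hexfit(d,pts,x,y,s,z):
    P=np.array([ray(d,u/s+x-.4,v/s+y-.4,z)[:2] for u,v in pts]); c=P.mean(0)
    e=P-c; r=np.linalg.norm(e,axis=1); a=np.degrees(np.arctan2(e[:,1],e[:,0])); k=np.exp(6j*np.radians(a)).mean()
    print('centre',c.round(4),'AF mm',(r*2*np.cos(np.pi/6)*1e3).round(1),'vertex angle mod60',np.degrees(np.angle(k))/6, 'flat normals', np.degrees(np.angle(k))/6+30); return c
E
python3 - <<'E'
from h import *
d=load('w1')
c=hexfit(d,[(350,207),(441,274),(429,382),(330,424),(238,360),(248,252)],179,118,5,.07)
E
```

```text
centre [ 0.5076 -0.0344] AF mm [43.  42.1 42.9 43.2 42.5 42.6] vertex angle mod60 -4.2546277322536445 flat normals 25.745372267746355
```

Run:
```python
from h import *
plan(.509,-.033,.032,np.radians(85.7))
```

```text
t 1.825 pos [ 0.5146 -0.0442  0.2221] yaw -1.539 move tool cm [-0.5  -1.13 19.01] rv [-0.     0.001  0.107] q7 [ 0.62  0.07 -0.61  1.76  0.04  1.33 -1.54]
```

jog_arm --rows "-0.5 -1.13 4 0 0 0 -1; 0 0 0.01 0 0 0.107 -1; 0 0 5 0 0 0 -1; 0 0 5 0 0 0 -1; 0 0 5 0 0 0 -1"

```text
time: 2.45
position: [0.5087, -0.0352, 0.0311]
tool_rot: [3.138, -0.123, -0.0]
ft_force: [0.3, -0.2, 0.6]
grip_width: 1.002
grip_force: 0.0
```

jog_arm --force 25 --rows "0 0 0 0 0 0 -1; 0 0 0 0 0 0 0.5; 0 0 0 0 0 0 0.5; 0 0 0 0 0 0 1; 0 0 0 0 0 0 1"

```text
time: 3.08
position: [0.51, -0.0334, 0.0333]
tool_rot: [3.139, -0.12, 0.002]
ft_force: [-0.8, 0.0, -0.6]
grip_width: 0.631
grip_force: 0.0
```

jog_arm --rows "0 0 0 0 0 0 1; 0 0 0 0 0 0 1; 0 0 0 0 0 0 1"

```text
time: 3.45
position: [0.5096, -0.0333, 0.0326]
tool_rot: [3.139, -0.12, -0.0]
ft_force: [-0.1, -0.5, 2.6]
grip_width: 0.484
grip_force: 24.9
```

Socket A is gripped, with an opening of 42 mm and 25 N. I lift it and stop short of the red station to view the nut.

jog_arm --rows "0 0 -3 0 0 0 1; 0 0 -6 0 0 0 1; 0 0 -6 0 0 0 1; -1.3 -4.8 -1 0 0 0 1; -1.3 -4.8 -1 0 0 0 1"

```text
time: 4.08
position: [0.4905, 0.0652, 0.2026]
tool_rot: [3.139, -0.123, 0.0]
ft_force: [0.2, 0.4, -4.8]
grip_width: 0.477
grip_force: 24.9
```

jog_arm --rows "-1.4 -4.8 0 0 0 0 1; -1.4 -4.8 0 0 0 0 1; -1.4 -4.7 0 0 0 0 1; 0 0 0 0 0 0 1; 0 0 0 0 0 0 1"

```text
time: 4.7
position: [0.4596, 0.2095, 0.2015]
tool_rot: [3.138, -0.119, -0.002]
ft_force: [0.8, -1.3, -3.2]
grip_width: 0.479
grip_force: 24.9
```

Run:
```python
from h import *
d=grab('wrist','w2'); plan(.539,.222,.1,np.radians(85.7))
a=d['img'];p=proj(d,[.539,.222,.035]);print(p)
x,y=np.clip((p-[65,50]).astype(int),0,[382,284])
cv2.imwrite('pics/w2c.png',cv2.resize(a[y:y+100,x:x+130],None,fx=6,fy=6,interpolation=cv2.INTER_CUBIC));print(x,y)
```

```text
t 4.75 pos [0.4599 0.2088 0.2016] yaw -1.649 move tool cm [ 7.79 -1.94 10.15] rv [ 0.001  0.001 -0.003] q7 [ 0.35  0.08 -0.86  1.81  0.06  1.29 -2.17]
[236.64314144  99.3455403 ]
171 49
```

View pics/w2c.png

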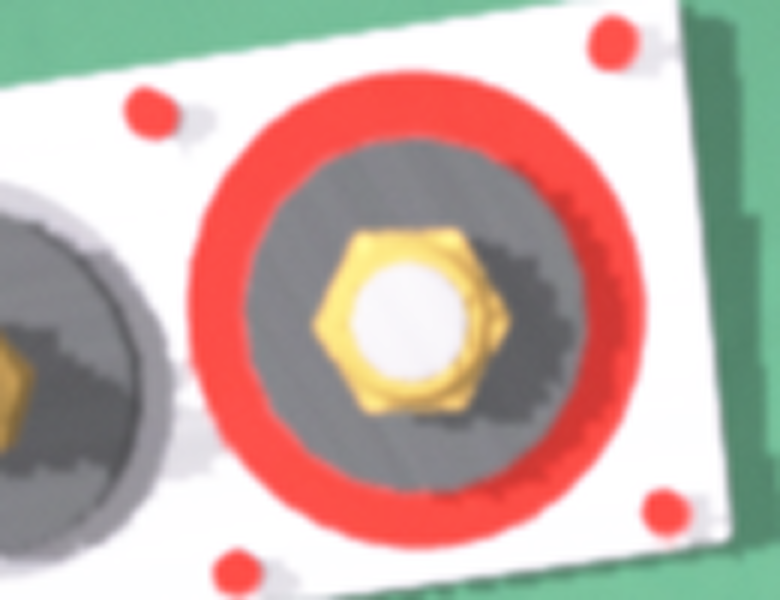

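The crop shows the red studs at (150,112), (612,43), (237,573) and (666,512). The nut vertices are near (313,322), (362,231), (461,231), (511,322), (465,411) and (368,412).

Run:
```python
from h import *
d=load('w2')
c=hexfit(d,[(313,322),(362,231),(461,231),(511,322),(465,411),(368,412)],171,49,6,.031)
P=np.array([ray(d,u/6+171-.4,v/6+49-.4,.018) for u,v in[(150,112),(612,43),(237,573),(666,512)]]);print(P,P.mean(0),np.linalg.norm(P[0]-P[3]))
print(ray(d,410/6+171-.4,321/6+49-.4,.037)) # stud top
v=P[0]-P[1]+P[2]-P[3];print(np.degrees(np.arctan2(v[1],v[0])))
```

```text
centre [0.5357 0.2195] AF mm [31.  30.8 30.6 30.2 31.  30.7] vertex angle mod60 26.12968732007072 flat normals 56.129687320070715
[[0.57500776 0.26396371 0.018     ]
 [0.58017001 0.18068529 0.018     ]
 [0.4915575  0.25840702 0.018     ]
 [0.49703211 0.17508335 0.018     ]] [0.53594185 0.21953484 0.018     ] 0.11823671602136937
[0.53608216 0.21973784 0.037     ]
93.65314116657125
```

Top and wrist cameras agree on the socket-to-nut displacement: (28.2, 254.0) mm. I check the held socket in the same wrist image.

Run:
```python
from h import *
d=load('w2'); p=proj(d,[.4599,.2088,.239]);print(p)
a=d['img'];x,y=np.clip((p-[100,75]).astype(int),0,[312,234])
cv2.imwrite('pics/w2s.png',cv2.resize(a[y:y+150,x:x+200],None,fx=4,fy=4,interpolation=cv2.INTER_CUBIC));print(x,y)
```

```text
[254.38807327 275.13359544]
154 200
```

View pics/w2s.png

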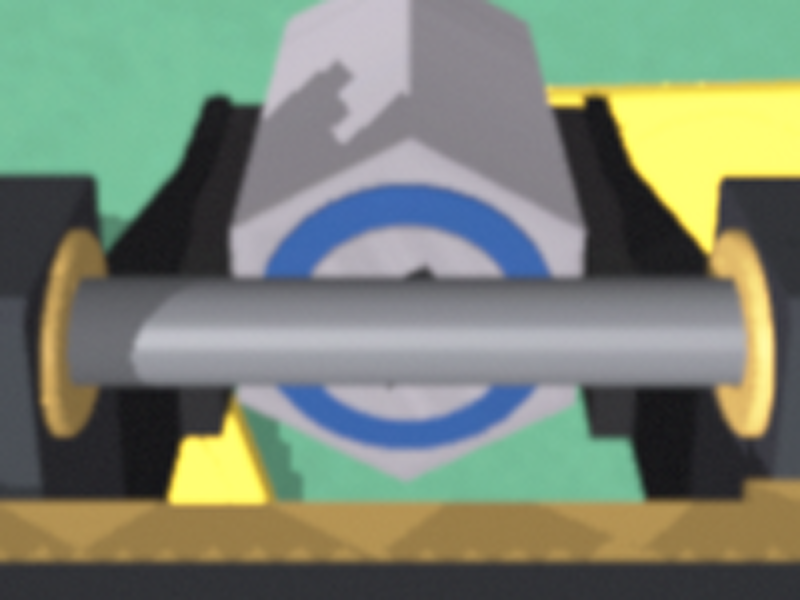

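The held socket sits square in the grip. Its top vertices are at (410,138), (585,228), (582,403), (406,480), (235,403) and (231,228).

Run:
```python
from h import *
d=load('w2')
for z in(.237,.2395):
    c=hexfit(d,[(410,138),(585,228),(582,403),(406,480),(235,403),(231,228)],154,200,4,z)
s=ctrl.get_state()
Rt=R.from_rotvec(s['tool_rot']).as_matrix()
print('in tool mm',1e3*(Rt.T@np.r_[c-s['position'][:2],0]))
plan(.5378,.2207,.115,np.radians(56.1))
plan(.5378,.2207,.115,np.radians(85.5))
```

```text
centre [0.4563 0.2085] AF mm [42.3 42.7 43.9 42.3 43.7 42.8] vertex angle mod60 -4.461928555040528 flat normals 25.53807144495947
centre [0.458  0.2083] AF mm [41.5 41.8 43.  41.5 42.8 41.9] vertex angle mod60 -4.461928555040488 flat normals 25.538071444959513
in tool mm [-1.87780199  0.63548931  0.00308976]
t 4.75 pos [0.4599 0.2088 0.2016] yaw -1.649 move tool cm [ 7.68 -1.8   8.65] rv [0.002 0.001 0.514] q7 [ 0.35  0.08 -0.86  1.81  0.06  1.29 -2.17]
t 4.75 pos [0.4599 0.2088 0.2016] yaw -1.649 move tool cm [ 7.68 -1.8   8.65] rv [0.001 0.001 0.001] q7 [ 0.35  0.08 -0.86  1.81  0.06  1.29 -2.17]
```

jog_arm --rows "3.84 -0.85 2 0 0 0 1; 3.84 -0.89 2 0 0 0 1; 0 0 1.5 0 0 0.172 1; 0 0 1.5 0 0 0.171 1; 0 0 1.5 0 0 0.171 1"

```text
time: 5.38
position: [0.5367, 0.2188, 0.1162]
tool_rot: [3.017, -0.861, -0.012]
ft_force: [-0.6, 0.9, -5.4]
grip_width: 0.481
grip_force: 24.9
```

jog_arm --rows "0 0 0 0 0 0 1; 0 0 0 0 0 0 1"

```text
time: 5.62
position: [0.5368, 0.2225, 0.1193]
tool_rot: [3.023, -0.843, -0.004]
ft_force: [0.2, 0.4, -3.6]
grip_width: 0.481
grip_force: 24.9
```

Run:
```python
from h import *
plan(.5378,.2200,.076,np.radians(56.1))
```

```text
t 5.625 pos [0.5368 0.2225 0.1193] yaw -2.115 move tool cm [0.23 0.15 4.33] rv [0.004 0.002 0.048] q7 [-0.01  0.29 -0.5   1.74  0.15  1.16 -2.67]
```

Joint 7 nears its limit this way, so I turn the other way by 60°.

jog_arm --rows "0 0 0 0 0 -0.17 1; 0 0 0 0 0 -0.17 1; 0 0 0 0 0 -0.17 1; 0 0 0 0 0 -0.17 1; 0 0 0 0 0 -0.17 1"

```text
time: 6.25
position: [0.5373, 0.222, 0.12]
tool_rot: [3.103, 0.485, -0.005]
ft_force: [-0.2, -0.6, -2.6]
grip_width: 0.48
grip_force: 24.9
```

jog_arm --rows "0 0 0 0 0 -0.15 1; 0 0 0 0 0 0 1; 0 0 0 0 0 0 1"

```text
time: 6.62
position: [0.5372, 0.2215, 0.1192]
tool_rot: [3.061, 0.701, -0.006]
ft_force: [-0.4, 0.3, -2.2]
grip_width: 0.48
grip_force: 24.9
```

Run:
```python
from h import *
plan(.5377,.2204,.076,np.radians(116.1))
```

```text
t 6.625 pos [0.5372 0.2215 0.1192] yaw -1.12 move tool cm [0.02 0.12 4.32] rv [ 0.     0.004 -0.005] q7 [ 0.11  0.32 -0.64  1.73  0.2   1.17 -1.71]
```

jog_arm --rows "0.02 0.12 2 0 0.004 -0.005 1; 0 0 2.3 0 0 0 1; 0 0 0 0 0 0 1; 0 0 0 0 0 0 1"

```text
time: 7.12
position: [0.5379, 0.2211, 0.0766]
tool_rot: [3.059, 0.712, 0.0]
ft_force: [0.9, 0.8, -2.4]
grip_width: 0.481
grip_force: 24.9
```

Run:
```python
from h import *
plan(.5377,.2204,.052,np.radians(116.1))
```

```text
t 7.125 pos [0.5379 0.2211 0.0766] yaw -1.113 move tool cm [-0.05  0.05  2.46] rv [ 0.001 -0.     0.002] q7 [ 0.1   0.36 -0.63  1.77  0.24  1.08 -1.73]
```

jog_arm --rows "-0.05 0.05 0.4 0 0 0 1; 0 0 0.4 0 0 0 1; 0 0 0.3 0 0 0 1; 0 0 0 0 0 0 1"

```text
time: 7.62
position: [0.5372, 0.2201, 0.0647]
tool_rot: [3.058, 0.713, -0.001]
ft_force: [-0.2, 0.2, -2.0]
grip_width: 0.479
grip_force: 24.9
```

jog_arm --rows "0 0 0.3 0 0 0 1; 0 0 0.3 0 0 0 1; 0 0 0 0 0 0 1"

```text
time: 8.0
position: [0.5373, 0.2203, 0.0585]
tool_rot: [3.059, 0.713, -0.001]
ft_force: [2.0, 1.2, -4.4]
grip_width: 0.482
grip_force: 24.9
```

No resistance at 26 mm, which is below where the wrong socket would stop. I continue down.

jog_arm --rows "0 0 0.3 0 0 0 1; 0 0 0.3 0 0 0 1; 0 0 0.1 0 0 0 1; 0 0 0 0 0 0 1"

```text
time: 8.5
position: [0.5376, 0.2204, 0.0526]
tool_rot: [3.059, 0.713, 0.0]
ft_force: [-0.7, 1.1, 5.1]
grip_width: 0.482
grip_force: 24.9
```

jog_arm --force 30 --rows "0 0 0.1 0 0 0 1; 0 0 0.1 0 0 0 1; 0 0 0 0 0 0 1; 0 0 0 0 0 0 1"

```text
time: 9.0
position: [0.5377, 0.2204, 0.0526]
tool_rot: [3.058, 0.712, 0.0]
ft_force: [-5.5, -1.4, 17.4]
grip_width: 0.482
grip_force: 30.0
```

Run:
```python
from h import *
d=grab('scene','s9');s=ctrl.get_state();print(s['position'],s['ft_force'],np.abs(s['qd']).max())
p=proj(d,[.538,.22,.05]);x,y=(p-[70,60]).astype(int);print(p,x,y)
cv2.imwrite('pics/s9c.png',cv2.resize(d['img'][y:y+110,x:x+150],None,fx=5,fy=5,interpolation=cv2.INTER_CUBIC))
```

```text
[0.53763467 0.22041762 0.05252462] [-4.75595123 -1.03230856 17.93662919] 0.0013103607133379367
[330.12711903 180.01708574] 260 120
```

View pics/s9c.png

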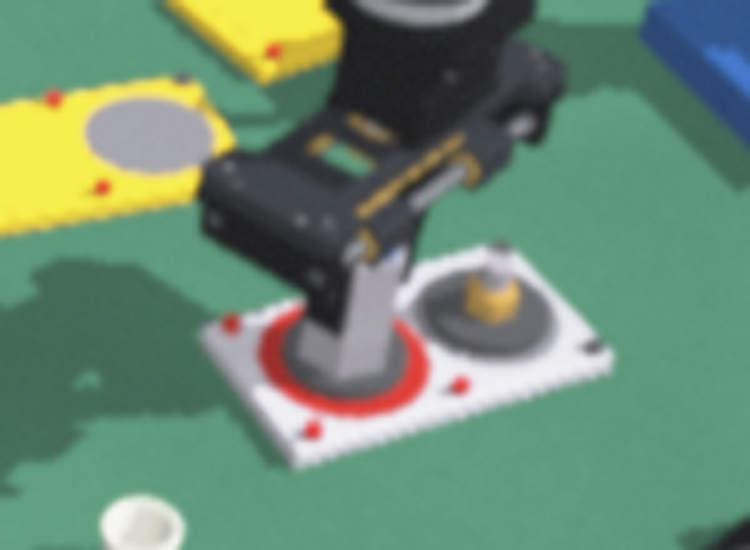

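The picture shows the socket standing upright on the dark disc in the red station, around (350,355), still gripped. The measured height (TCP 52.5 mm, 32.6 mm above the socket mouth) puts the mouth on the disc at 20 mm. It is pressed down with about 18 N and has stopped moving.

```bash
python3 -c "
from bench import ticket
print(ticket.close_job())"
```

```text
the job is handed in; nothing more can be done
None
```

The first socket I tried fits the 30 mm nut in the red station: it is gripped at 30 N and pressed fully home on the disc, the other big socket was never touched, and the job is handed in (no verdict was shown).

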